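# Pop the control box's push-latch hatch and reset the tripped mortiser

## Task

The mortising machine has tripped out. With a fingertip, press the dark hatch on its control box at the ribbed pad until it is right in, draw back so that it pops up, and watch it for a couple of seconds to be sure that it stands open by itself; then press the blue reset button under it fully down and let it come back. Leave the hatch open without pushing on it again, press neither the green nor the red button, do not pick anything up, and leave the things lying about where they are.

Things in the scene. Friction and masses are not known exactly. Their poses are not given: they have to be found in the camera images.
- control_box: motor control box of the mortiser, screwed to the bench, face up: green lower half, light grey cover, 180 (x) x 260 (y) x 90 mm high. Origin: centre of its underside; x axis away from the robot, y to the left, z up. Its face is level, 90 mm above the bench. Hatch in the left part; at y = -79 mm, in line along x, green button (nearest), red button, amber lamp 16 mm high
- hatch_shut (a point): centre of the hatch's place in the box's face (fixed, at face height; axes as the box). The dark leaf, 84 (x) x 124 (y) x 4 mm, lies flush here when shut. Under it a space 89 x 127 mm with its floor 35 mm below the face
- hatch (a joint): angle of the hatch about its far edge (along the box's y, 42 mm beyond point hatch_shut, 2 mm below the face): 0 shut and latched, -0.065 pushed right in, 1.9 fully open, upright and leaning back. Push-push latch: about 3 N at the pad moves it in 4.6 mm to a hard stop; from 3 mm on the latch lets go, and as the finger draws back it springs up in about 1.5 s and stays. Pushed shut again it latches again
- hatch_pad (a point): the place to press: middle of the light ribbed thumb pad (18 x 26 mm) on top of the hatch, 70 mm from its hinge, 14 mm from its free (near) edge, towards its left end. Moves with the hatch; z axis is the hatch's outward normal, x axis points to the hinge
- reset_button (a joint): travel of the blue reset button: 0 = out, 0.005 m = fully down (about 4.3 N); it springs back by itself. It stands on the overload relay under the hatch, so it is covered until the hatch is open; the relay sits at a different place along the box's y each time
- reset_top (a point): centre of the top of the blue reset button, diameter 16 mm, 11 mm below the box's face when out, 12 mm proud of the relay's dark front; it moves straight down. From its centre at least 33 mm to the opening's walls and the latch, 50 mm to the hinge
- start_button (a joint): travel of the green start button, 0 = out, 0.004 m = down. Not to be pressed
- start_top (a point): centre of the top of the green start button, diameter 22 mm, 9 mm above the box's face
- stop_button (a joint): travel of the red mushroom stop button, 0 = out, 0.004 m = down. Not to be pressed
- stop_top (a point): centre of the top of the red stop button, diameter 39 mm, 27 mm above the box's face
- pencil: flat red carpenter's pencil, 7 x 120 x 9 mm with an 18 mm point, lying on the front rim of the control box's face; origin under the middle of its red part, y axis towards the point. Bystander
- offcut: pale timber offcut 45 x 130 x 45 mm with a 15 x 40 mm mortise through it; origin under its centre, long along y. Bystander
- chisel_bit: steel hollow mortise chisel lying down, 12.7 mm square blade and 19 mm round shank, 135 mm long along y, 19 mm high; origin on the bench under its middle. Bystander
- try_square: try square lying flat: dark wooden stock 15 x 105 x 20 mm along y, steel blade 150 x 32 x 3 mm along +x; origin under the stock's centre. Bystander
- glue: white glue bottle with an orange cap, diameter 56 mm, 165 mm high, standing; origin under its centre. Bystander
- tape: yellow tape measure standing up, 34 x 70 x 66 mm; origin under its centre. Bystander
- chuck_key: T-shaped steel chuck key lying flat, about 75 x 70 x 18 mm; origin on the bench near the cross-bar. Bystander

How it is judged:
On the way, in this order (a step that is already met when the one before it is completed fails the run):
1. the hatch is pushed in with a finger (value of joint hatch below -0.03 rad and contact force between the fingers and hatch above 0.3 N).
2. the hatch has popped and stands open, untouched, for a second (value of joint hatch above 1.7 rad and contact force between anything else and hatch below 0.2 N), for 1 s.
3. the blue reset button is pressed fully down with a finger, the hatch still open (value of joint reset_button above 0.004 m and contact force between the fingers and reset_button above 0.3 N and value of joint hatch above 1.7 rad), for 0.05 s.
At the end, for the whole second after the job is handed in: the hatch stands open at more than 1.7 rad by itself, the blue reset button is out again (within 1.2 mm), the green and red buttons are out, and every loose thing is within 20 mm of where it lay (value of joint hatch above 1.7 rad and value of joint each of reset_button, start_button, stop_button below 0.0012 m and distance of each of pencil, offcut, chisel_bit, try_square, glue, tape, chuck_key from where it was at the start of the episode below 0.02 m); the robot touches nothing.
It fails at once if the open hatch is pushed on (more than 1 N) (value of joint hatch above 1.2 rad and contact force between anything else and hatch above 1 N).
It fails at once if the green start button is pressed (value of joint start_button above 0.002 m).
It fails at once if the red stop button is pressed (value of joint stop_button above 0.002 m).
It fails at once if the reset button is pressed before the hatch is up (value of joint reset_button above 0.002 m and value of joint hatch below 1.2 rad).
It fails at once if a loose thing is picked up or knocked away (distance of any of pencil, offcut, chisel_bit, try_square, glue, tape, chuck_key from where it was at the start of the episode above 0.03 m).
It also fails if it takes over 43 s, if anything falls off the work surface, if the arm or the gripper's body presses on something with over 40 N, if the wrist force passes 120 N, or if a joint passes its speed limit or range.

## Robot

A 6-joint arm with a two-finger parallel gripper is mounted at the origin on the work surface. World frame = base frame: x ahead of the robot, y to its left, z up, the work surface at z = 0. Lengths are in m, angles in rad, forces in N, time in s.
With the tool pointing down it reaches from about 0.325 to 0.775 m from the base axis. Payload 5.5 kg.
Tool frame: the origin (TCP) lies between the finger pads; the fingertips stand 8 mm ahead of it and the grasp point (between the pads) lies 11 mm behind it (tcp_to_tips is the distance from the TCP to the fingertips, in m); z points along the fingers, y is the line along which they close (so a half turn about z gives the same grasp; the last joint's range is limited). The gripper opens to 88 mm and grips with 3 to 60 N. Pads are 20 mm wide; open, the fingers measure 115 mm over their backs; the gripper's body (75 mm by 178 mm) begins 61 mm behind the grasp point.
Start: joints at [-1.167, 0.091, 1.231, -0, 1.82, -0.057], TCP at [0.267, -0.537, 0.231] pointing down, gripper open.
Joint ranges: [-2.87, 2.87], [-0.86, 2.18], [0.17, 2.46], [-1.51, 4.65], [0.06, 2.69], [-2.65, 2.65]. Speed limits (rad/s): [2.57, 2.57, 3.01, 3.14, 3.14, 3.14].

## Interface

Orientations are given as a unit quaternion [w, x, y, z].
In Python, from bench import * gives the robot as it stands. Calls block until the motion is done:
- move_to(position, orientation): joint-space move of the TCP to a pose.
- move_l(position, speed=0.15, orientation=None): straight line of the TCP; orientation=None keeps the orientation; speed is the mean speed in m/s.
- movej(angles): joint-space move.
- gripper_open() and close(): open the fingers fully, or close them until they stop; the grip force is fixed at half the most.
- hold(seconds).
- inverse_kinematics(position, orientation): joint angles nearest the present ones, or None.
- state(): the state.
- get_image(name): name is "side" or "top" or "wrist"; returns a dict with "frame" (480x640x3 uint8, blue, green, red), "depth" (480x640 float32, m along the optical axis (not along the pixel's ray), 0 where there is no reading), "camera_matrix" (3x3 intrinsics, pixels), "k1" (the pictures are not rectified: a ray, as slopes to the right and down, at radius r is drawn at 1 + k1 r^2 times it, then the intrinsics apply), "view" (4x4, takes a point from world to camera coordinates). Camera axes: x right, y up, looking along -z (the intrinsics and any distortion apply to the point x, -y, -z); pixel columns grow to the right and rows downward; lengths in m; the calibration is good to about 2 mm. A picture is of the moment at which its call begins.
A pose or a line that the arm cannot do raises IKError and nothing moves.
- job_done(): hands the job in; it is judged then, once.
The state is a dict: "time": time; "joint_pos": joint angles; "dq": joint speeds; "joint_torque": joint torques, N m; "ee_pos": TCP position; "ee_rot": TCP orientation; "ft_force": force on the tool from outside, world axes, zero at the start; "moment": the same for the moment, N m; "finger_gap": finger opening in m; "finger_force": force on a finger pad.
Only numpy, scipy, OpenCV 4.12 (cv2) and the standard library are available. Lean on these libraries where they do the work, as an engineer would, in place of code of your own. Each camera call takes 0.05 s, during which the arm holds its last target. There are 200 camera calls.

## Working session

There is one attempt and no reset: what is moved stays moved. The work goes in short steps, each a Python script; the robot and the scene stay as the last script left them, time stands still between calls to the robot, and variables do not carry over. Pictures are saved under pics/ and viewed, at most 10 in all, crops included, and the job is handed in when it is done.

```bash
mkdir -p pics
cat > h.py <<'E'
from bench import *
import numpy as np, cv2
def ray(im,u,v):
    K=np.array(im["camera_matrix"]);k=im["k1"]
    d=np.array([(u-K[0,2])/K[0,0],(v-K[1,2])/K[1,1]]);s=d.copy()
    for _ in range(20): s=d/(1+k*(s@s))
    V=np.array(im["view"]);R=V[:3,:3];o=-R.T@V[:3,3]
    return o,R.T@np.array([s[0],-s[1],-1.])
def at_z(im,u,v,z):
    o,d=ray(im,u,v);return o+d*(z-o[2])/d[2]
def at_d(im,u,v):
    o,d=ray(im,u,v);return o+d*float(im["depth"][int(round(v)),int(round(u))])
E
python3 - <<'E'
from h import *
import pickle
for n in("top","side"):
    im=get_image(n);cv2.imwrite(f"pics/{n}0.png",im["frame"]);pickle.dump(im,open(n+"0.pkl","wb"))
    V=np.array(im["view"]);print(n,-V[:3,:3].T@V[:3,3])
s=state();print(s["time"],s["ee_pos"],s["ee_rot"],s["ft_force"],s["finger_gap"])
E
```

```text
top [0.40617255 0.05546116 1.18395809]
side [0.22448913 0.85693501 0.94256126]
0.1 [ 0.2666908  -0.53719111  0.22961532] [-8.66337120e-04  9.73575456e-01  2.28363872e-01 -1.50919198e-04] [ 0.05136106  0.35262067 -0.28636562] 0.08743576195583912
```

View pics/top0.png

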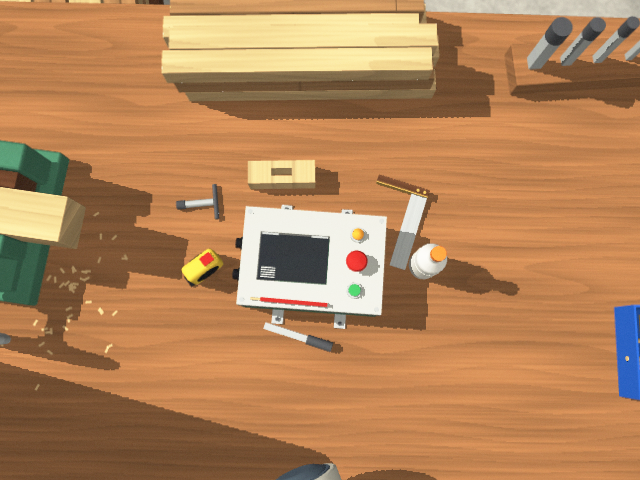

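View pics/side0.png

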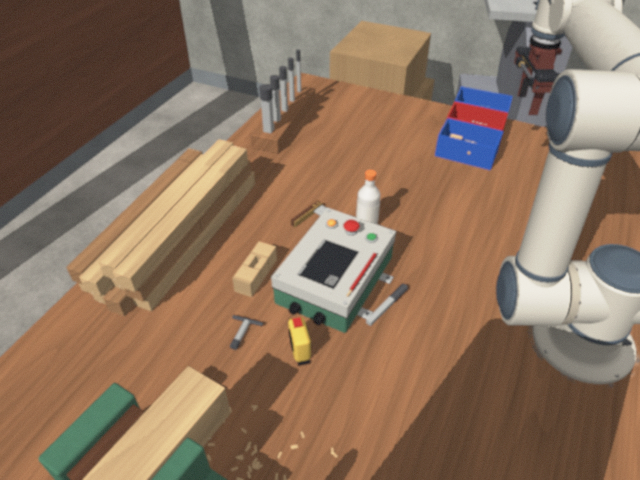

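The top view shows the hatch at (258–329, 233–283), with its pad at about (268, 271). Green is at (355, 290), red at (357, 260) and the pencil lies along row 302. The side view agrees. Now I'll measure these.

Run:
```python
from h import *
import pickle
T=pickle.load(open("top0.pkl","rb"));S=pickle.load(open("side0.pkl","rb"))
def quad(im,box):
    x0,y0,x1,y1=box;f=im["frame"][y0:y1,x0:x1]
    m=(f.max(2)<75).astype(np.uint8)*255
    m=cv2.morphologyEx(m,cv2.MORPH_CLOSE,np.ones((15,15)));m=cv2.morphologyEx(m,cv2.MORPH_OPEN,np.ones((5,5)))
    c=max(cv2.findContours(m,0,2)[0],key=cv2.contourArea)
    h=cv2.convexHull(c)[:,0,:]+[x0,y0]
    return np.array([at_z(im,*p,.09)[:2] for p in h],np.float32)
for n,im,b in(("top",T,(250,226,338,290)),("side",S,(295,235,362,292))):
    P=quad(im,b);r=cv2.minAreaRect(P);print(n,r)
f=T["frame"][262:281,256:281]
m=(f.min(2)>95).astype(np.uint8);v,u=np.nonzero(m);print(len(u),u.min()+256,u.max()+256,v.min()+262,v.max()+262)
uc,vc=(u.min()+u.max())/2+256,(v.min()+v.max())/2+262
print("pad",uc,vc,at_z(T,uc,vc,.09),at_d(T,uc,vc))
print("face depth",at_d(T,340,250),at_d(T,250,225))
f=S["frame"];x=cv2.resize(f[225:325,270:400],None,fx=5,fy=5,interpolation=2)[:500,:650]
y=cv2.resize(T["frame"][200:320,232:392],None,fx=4,fy=4,interpolation=2)
cv2.imwrite("pics/crop.png",y);cv2.imwrite("pics/crops.png",x)
```

```text
top ((0.5486137866973877, 0.09910991787910461), (0.1232207864522934, 0.09575681388378143), 87.29471588134766)
side ((0.5524008870124817, 0.10117797553539276), (0.11741255223751068, 0.0803975835442543), 87.55662536621094)
229 256 277 262 280
pad 266.5 271.0 [0.5299756  0.14603826 0.09      ] [0.52989763 0.14598122 0.09068891]
face depth [0.57177942 0.01398645 0.0887973 ] [0.61330874 0.17925076 0.09212922]
```

View pics/crop.png

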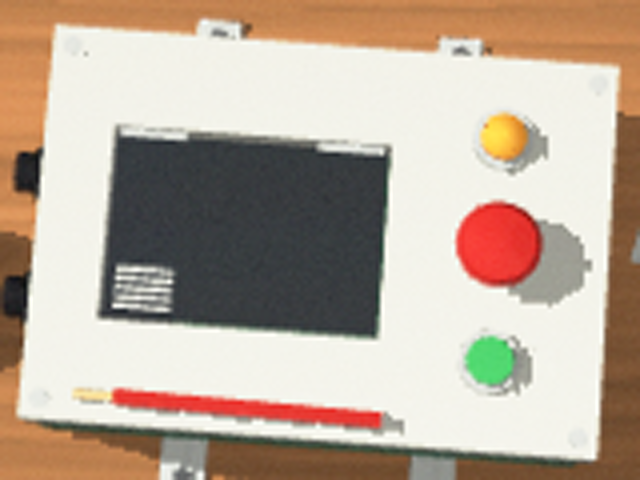

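The crop shows the pad centred at crop (143, 288), which is about (267.4, 271.6) in the full image. The hatch corners are at crop (117,126), (389,145), (378,337) and (98,316), and the pencil runs along crop row 405.

```bash
cat >> h.py <<'E'
from scipy.spatial.transform import Rotation as Ro
def quat(yaw):  # tool down, tool y along box y
    R=Ro.from_euler('z',yaw)*Ro.from_matrix(np.diag([-1.,1,-1]))
    q=R.as_quat();return [q[3],q[0],q[1],q[2]]
def boxframe(): 
    d=np.load("box.npz");return d["pad"],float(d["yaw"]),d["c"]
E
python3 - <<'E'
from h import *
import pickle
T=pickle.load(open("top0.pkl","rb"))
w=lambda u,v,z=.09:at_z(T,232+u/4-.375,200+v/4-.375,z)
C=np.array([w(*p) for p in((117,126),(389,145),(378,337),(98,316))])
B=np.array([w(*p) for p in((55,25),(617,68),(598,459),(18,417))])
for Q in(C,B):
    a=Q[0]-Q[1];b=Q[3]-Q[2];print(Q.mean(0),[np.linalg.norm(x) for x in(a,b,Q[0]-Q[3],Q[1]-Q[2])],[-np.degrees(np.arctan2(x[0],x[1])) for x in(a,b)])
pad=w(143,288);yaw=-np.mean([np.arctan2(x[0],x[1]) for x in(B[0]-B[1],B[3]-B[2])])
c=C.mean(0);d=Ro.from_euler('z',-yaw).apply(pad-c);print("pad",pad,"in hatch",d,"yaw",yaw)
np.savez("box.npz",pad=pad,yaw=yaw,c=c)
s=state();print(inverse_kinematics([pad[0],pad[1],.15],quat(yaw)),inverse_kinematics([pad[0],pad[1],.15],quat(yaw+np.pi)),s["joint_pos"])
E
```

```text
[0.55626074 0.09901158 0.09      ] [np.float64(0.12447136702352612), np.float64(0.12642598420054613), np.float64(0.0872559287083259), np.float64(0.08788347460772729)] [np.float64(-2.614534037801108), np.float64(-2.899543544483914)]
[0.55292679 0.0641892  0.09      ] [np.float64(0.25914533040824717), np.float64(0.25990527108908407), np.float64(0.179886480186796), np.float64(0.17876920310493488)] [np.float64(-3.0039684836925225), np.float64(-2.75638279146011)]
pad [0.5288817  0.14441641 0.09      ] in hatch [-0.02962592  0.04397175  0.        ] yaw -0.050268547911433634
[ 2.04505708e-01 -4.93472232e-02  1.51544572e+00 -4.44089210e-16
  1.67549416e+00 -1.31602207e+00] [ 2.04505708e-01 -4.93472232e-02  1.51544572e+00 -4.44089210e-16
  1.67549416e+00  1.82557058e+00] [-1.16671141e+00  9.17905926e-02  1.23176619e+00  2.20491459e-06
  1.81979463e+00 -5.67083594e-02]
```

Run:
```python
from h import *
import pickle
pad,yaw,c=boxframe();q=quat(yaw);R=Ro.from_euler('z',yaw)
p=pad+R.apply([.002,-.002,0])
close()
move_to([p[0],p[1],.24],q)
move_l([p[0],p[1],.104],.2)
s=state();f0=s["ft_force"][2];print("t",s["time"],s["finger_gap"],s["ee_pos"],p)
z=.101
while z>.089:
    move_l([p[0],p[1],z],.03)
    s=state();f=s["ft_force"][2]-f0;print(round(z,4),s["ee_pos"][2],round(f,2))
    if f>8:break
    z-=.001
b=p+R.apply([-.10,0,0])
move_l([b[0],b[1],.20],.35)
print("t",state()["time"])
hold(1.5)
im=get_image("side");cv2.imwrite("pics/side1.png",cv2.resize(im["frame"][180:360,240:440],None,fx=3,fy=3))
im=get_image("top");cv2.imwrite("pics/top1.png",cv2.resize(im["frame"][190:350,220:440],None,fx=3.5,fy=3.5));pickle.dump(im,open("top1.pkl","wb"))
print("t",state()["time"])
```

```text
t 4.8583 0.0004902610770743263 [0.53148223 0.14230087 0.10545833] [0.53077868 0.14231844 0.09      ]
0.101 0.10201853495201103 -0.85
0.1 0.10010367388432247 -0.39
0.099 0.09905678889373956 -0.27
0.098 0.09825110469881573 2.04
0.097 0.09713163928229504 2.51
0.096 0.09599813687218747 1.84
0.095 0.09495380607647594 2.62
0.094 0.09427984274787314 3.75
0.093 0.09410110249701087 7.1
0.092 0.09398577936335248 11.18
t 7.925
t 9.525
```

View pics/top1.png

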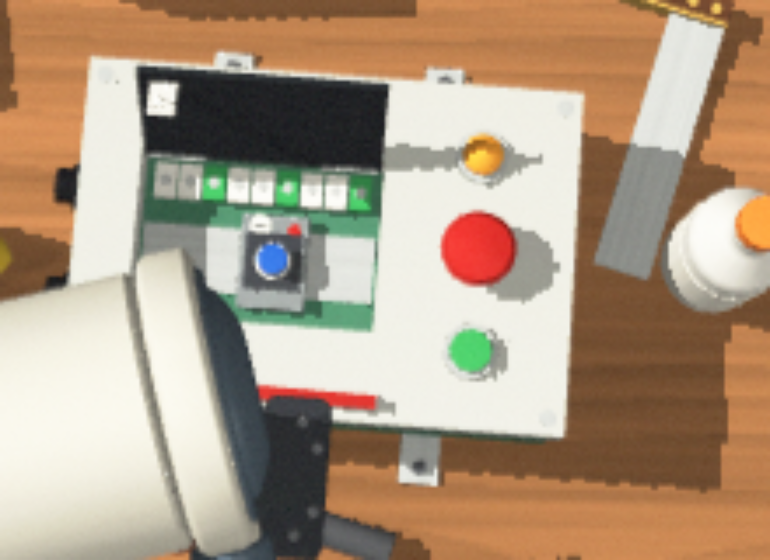

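View pics/side1.png

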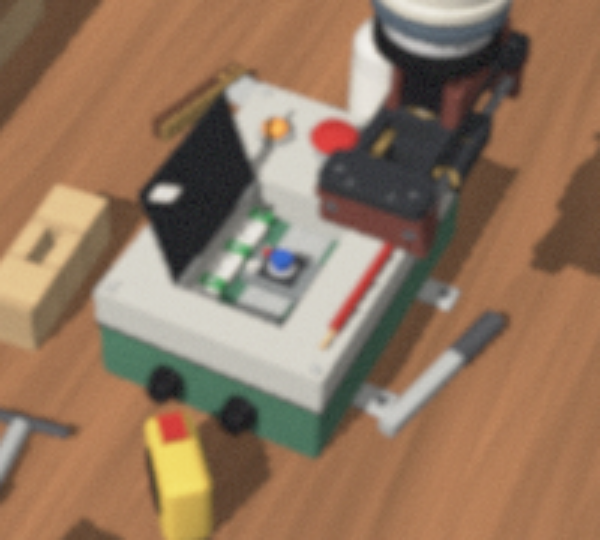

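The hatch stands open, leaning back, and the arm is clear of it. The blue button is at (272, 259) in the top crop, about (297.7, 264) in the full image. I'll locate it in both views and press it.

Run:
```python
from h import *
import pickle
pad,yaw,c=boxframe();q=quat(yaw);R=Ro.from_euler('z',yaw)
def blue(im,b):
    x0,y0,x1,y1=b;f=im["frame"][y0:y1,x0:x1].astype(int)
    v,u=np.nonzero((f[...,0]>110)&(f[...,0]-f[...,2]>60)&(f[...,0]-f[...,1]>30))
    return u.mean()+x0,v.mean()+y0,len(u)
T=get_image("top");S=get_image("side")
t=blue(T,(270,235,330,285));s=blue(S,(310,250,350,285))
a=at_z(T,*t[:2],.079);b=at_z(S,*s[:2],.079)
rel=R.inv().apply(a-c);print(t,s,a,b,rel)
# openness: leaf top patch in depth
ok=np.linalg.norm((a-b)[:2])<.006 and abs(rel[0]+.0)<.02 and abs(rel[1])<.035
print("ok",ok)
if ok:
    p=(a*2+b)/3
    move_l([p[0],p[1],.20],.2)
    move_l([p[0],p[1],.095],.15)
    f0=state()["ft_force"][2];z=.090
    while z>.077:
        move_l([p[0],p[1],z],.03)
        st=state();f=st["ft_force"][2]-f0;print(round(z,4),round(st["ee_pos"][2],4),round(f,2))
        if f>9:break
        z-=.001
    hold(.2)
    move_l([p[0],p[1],.20],.15)
    e=p+R.apply([-.10,0,0]);move_l([e[0],e[1],.22],.3)
    hold(.5)
    for n in("top","side"):
        im=get_image(n)
        if n=="side":cv2.imwrite("pics/side2.png",cv2.resize(im["frame"][180:360,240:440],None,fx=3,fy=3))
        else:print(blue(im,(270,235,330,285)))
print("t",state()["time"])
```

```text
(np.float64(297.35087719298247), np.float64(263.5438596491228), 57) (np.float64(333.35897435897436), np.float64(265.8974358974359), 39) [0.54629513 0.09114368 0.079     ] [0.54287188 0.09607544 0.079     ] [-0.00955767 -0.0083587  -0.011     ]
ok False
t 9.625
```

The 6 mm gap between the views is explained by the button's side wall showing in the oblique side view, which shifts that point towards its camera. The top view gives x = -9.6 mm from the hatch centre, against about -8 mm expected from the 50 mm hinge distance, so I'll use it.

Run:
```python
from h import *
pad,yaw,c=boxframe();R=Ro.from_euler('z',yaw)
p=np.array([.5473,.0916])
move_l([*p,.20],.2)
move_l([*p,.095],.15)
hold(.1);f0=state()["ft_force"][2];z=.090
while z>.077:
    move_l([*p,z],.03)
    st=state();f=st["ft_force"][2]-f0;print(round(z,4),round(st["ee_pos"][2],4),round(f,2))
    if f>9:break
    z-=.001
hold(.2)
move_l([*p,.20],.15)
e=p+R.apply([-.10,0,0])[:2];move_l([*e,.22],.3)
hold(.5)
im=get_image("side");cv2.imwrite("pics/side2.png",cv2.resize(im["frame"][180:360,240:440],None,fx=3,fy=3))
print("t",state()["time"])
```

```text
0.09 0.0898 0.36
0.089 0.089 -1.72
0.088 0.0879 -0.39
0.087 0.0873 1.75
0.086 0.0862 1.6
0.085 0.0851 2.14
0.084 0.0841 2.87
0.083 0.0831 3.23
0.082 0.0823 3.52
0.081 0.0822 9.29
t 16.1167
```

View pics/side2.png

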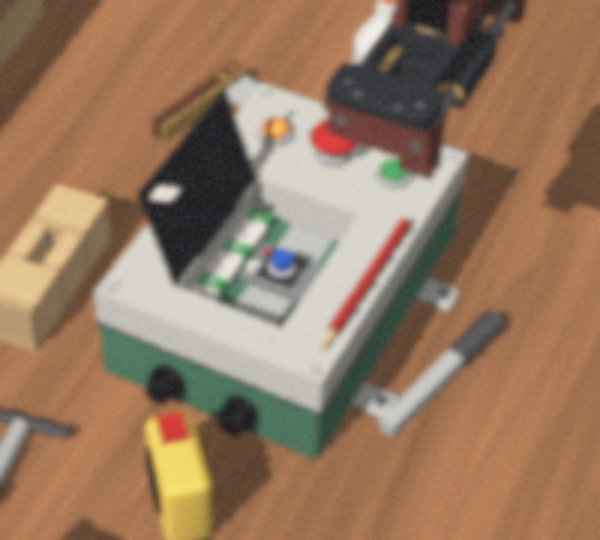

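The button hit its hard stop after about 5 mm of travel. The picture shows the blue button out again at (282, 260), the hatch still open, and the pencil and the other loose things in view unmoved. Handing in.

```bash
python3 -c "
from bench import *
print(job_done())"
```

```text
the job is handed in; nothing more can be done
None
```

The job is handed in at about 16 s of the 43 s allowed: the hatch was pressed in, popped up and stayed open by itself, and the blue reset button was pressed to its stop and came back out; no verdict was returned.

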